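# Build up the end of a shredder's cutter shaft

### The job

Finish the part-built paper-shredder cutter shaft that stands upright in the vise: thread the three loose parts from the blue mat onto it, largest first (the dark steel cutter, then the white spacer, then the brass bush, flange down), so that all sit fully home, flat on one another with no gap. The square bores go on only when lined up with the shaft, so turn each part lightly until it drops and never force anything on the shaft. Leave the other things on the table where they are.

Things in the scene. Friction and masses are not known exactly. Their poses are not given: they have to be found in the camera images.
- vise: Blue drill-press vise, fixed, 200 x 100 mm, jaws to 62 mm above the table, T-handle 150 mm out along its -x. Origin on the table under the axis of the cutter shaft that it holds upright, z up. Up to 150 mm above the table the shaft is filled with fitted parts (50 mm diameter). The shaft was clamped at any angle: its square's turn is NOT in this pose; it is seen from above or felt.
- seat (a point): Point on the shaft axis, 150 mm above the table, at the upper face of the top white spacer (42 mm) already fitted: here the cutter has to sit. Above it stand 18 mm of bare square, 20 mm across flats, upper edges just broken, then a round journal of 15 mm diameter, 28 mm long, with a tapered end. The shaft does not turn under light handling. Axes as the vise's.
- shaft_end (a point): Point on the shaft axis at the tip of the journal, 46 mm above seat and 28 mm above the square's upper end. Axes as the vise's.
- cutter: Dark steel cutter disc with three hook teeth, 50 mm diameter, 10 mm thick, about 100 g, through square bore 21.5 mm across flats. Lies flat on the 2 mm mat; origin at the centre of its underside, z up, x through a flat of the bore. Any of the four positions on the square will do, with about 4.5 degrees of play either way; off by more it rests on the square's upper end, 18 mm above seat.
- spacer: White nylon spacer ring, 42 mm diameter, 10 mm thick, about 18 g, through square bore 21.5 mm across flats. Lies flat on the mat; origin at the centre of its underside, x through the middle of a flat of the bore. Fits like the cutter. Home, it stands on the cutter and its top is 2 mm above the square's upper end.
- bush: Brass bush, 16 mm high: flange of 32 mm diameter, 5 mm thick at the bottom, then a sleeve of 24 mm diameter; round through bore of 16.4 mm, which fits the journal, not the square. About 45 g. Stands flange down on the mat; origin at the centre of its underside, z up. Home, its flange rests on the spacer.
- screwdriver: Blue-handled screwdriver, 160 mm, lying on the table. Not to be disturbed.
- multimeter: Orange multimeter, 130 x 75 x 45 mm, lying on the table. Not to be disturbed.
- gamepad: Black game controller, about 150 mm wide, 50 mm high, lying on the table. Not to be disturbed.
Things that resemble listed ones, but are neither listed nor needed, are in the scene too. Several things have the shape of the bush; the one meant has the colours described above.

How it is judged:
On the way, in this order (a step that is already met when the one before it is completed fails the run):
1. the cutter is threaded on the square and sits flat on the top spacer of the shaft (horizontal distance between cutter and seat below 0.003 m and z of cutter in the frame of seat between -0.002 and 0.002 m), for 0.1 s.
2. then the spacer is threaded on the square and sits flat on the cutter (horizontal distance between spacer and seat below 0.003 m and z of spacer in the frame of seat between 0.008 and 0.012 m), for 0.1 s.
3. then the bush is threaded on the journal and its flange sits on the spacer (horizontal distance between bush and seat below 0.003 m and z of bush in the frame of seat between 0.018 and 0.022 m), for 0.1 s.
At the end, for the whole second after the job is handed in: Cutter, spacer and bush stand on the shaft axis (within 3 mm), in this order from below, each flat (tilt under 0.06 rad, bush 0.08) and home: undersides 0, 10 and 20 mm above seat, within 2 mm; all released and at rest (all of step 1 and all of step 2 and all of step 3 and angle between each of cutter, spacer's own z axis and vertical below 0.06 rad and angle between bush's own z axis and vertical below 0.08 rad and linear speed of each of bush, spacer, cutter below 0.02 m/s); the robot touches nothing.
It fails at once if a part or the gripper presses on the shaft or the vise with more than 60 N (contact force between vise and cutter above 60 N or contact force between vise and spacer above 60 N or contact force between vise and bush above 60 N or contact force between vise and the arm above 60 N or contact force between vise and the fingers above 60 N).
It fails at once if the screwdriver, the multimeter or the gamepad is moved by more than 20 mm (distance of any of screwdriver, multimeter, gamepad from where it was at the start of the episode above 0.02 m).
It also fails if it takes over 72 s, if anything falls off the work surface, if the arm or the gripper's body presses on something with over 40 N, if the wrist force passes 120 N, or if a joint passes its speed limit or range.

### The arm

A 6-joint arm with a two-finger parallel gripper is mounted at the origin on the work surface. World frame = base frame: x ahead of the robot, y to its left, z up, the work surface at z = 0. Lengths are in m, angles in rad, forces in N, time in s.
With the tool pointing down it reaches from about 0.25 to 0.775 m from the base axis. Payload 4 kg.
Tool frame: the origin (TCP) lies on the centre line of the jaws, within the pads' length; the fingertips stand 19 mm ahead of it and the grasp point (between the pads) is the TCP; z points along the fingers, y is the line along which they close (so a half turn about z gives the same grasp; the last joint's range is limited). The gripper opens to 94 mm and grips with 3 to 60 N. Pads are 16 mm wide; open, the fingers measure 119 mm over their backs; the gripper's body (75 mm by 177 mm) begins 78 mm behind the grasp point.
Start: joints at [-1.314, 0.087, 1.371, -0, 1.684, -0.103], TCP at [0.194, -0.515, 0.225] pointing down, gripper open.
Joint ranges: [-3.1, 3.1], [-0.76, 2.03], [0.27, 2.55], [-1.08, 4.22], [0.17, 2.65], [-2.57, 2.57]. Speed limits (rad/s): [2.79, 2.79, 3.14, 3.14, 3.14, 3.14].

### API

Orientations are given as a unit quaternion [w, x, y, z].
In Python, from rig import robot, eyes gives the robot as it stands.
- The arm moves only by the tool apply_moves, never from a script. Its argument "commands" is a list of rows, each a list of 6 numbers: the shift along the tool's x, y, z in mm, then the turn, a rotation vector about the tool's x, y, z in degrees. A call has 1 to 20 rows; each row shifts and turns the commanded pose from where the row before left it, along the tool's axes as they then stand; what a row does not reach is not made up. A row lasts 1/8 s, in which the tool goes at most 62.5 mm and 10.7 degrees, less where a joint would pass 70% of its speed; a pose out of reach is approached as far as the arm can. A call with a gripper value outside its range is refused whole. "claw" is the opening, from 0 (shut) to 1 (fully open), set as the call begins (left out, the last holds). The fingers move at their own pace and stop on an object; "squeeze" is the grip in N (left out, the last holds). Time passes only in rows, so rows that do not move let the fingers close. It gives the time, the measured TCP pose, the force, the opening and the grip force at its end, in the units of the state.
- robot.state(): the state, without advancing time (a new reading comes with each control period).
- eyes.get_image(name): name is "side" or "top"; returns the picture (420x560x3 uint8, red, green, blue); there is no depth.
- eyes.camera_info(name): a dict with "vfov" (degrees; the focal length in pixels is half the picture's height over the tangent of half this angle, whatever the lens; pixels are square), "cx", "cy" (the principal point, pixels), "xyz" and "orientation" of the camera in the world. Camera axes: x right, y down, z forward; pixel columns grow to the right and rows downward; lengths in m; the calibration is good to about 2 mm. A picture is of the moment at which its call begins. camera_info takes no time and is no camera call.
- robot.sign_off(): hands the job in; it is judged then, once.
The state is a dict: "clock": time; "joint_pos": joint angles; "joint_vel": joint speeds; "joint_torque": joint torques, N m; "position": TCP position; "eef_rot": TCP orientation; "ft_force": force on the tool from outside, world axes, zero at the start; "wrist_torque": the same for the moment, N m; "gripper_width": finger opening in m; "grip_force": force on a finger pad.
Only numpy, scipy, OpenCV 4.12 (cv2) and the standard library are available. Lean on these libraries where they do the work, as an engineer would, in place of code of your own. Each camera call takes 0.05 s, during which the arm holds its last target. There are 200 camera calls.

## Working session

There is one attempt and no reset: what is moved stays moved. The work goes in short steps, Python scripts to look and compute and a tool call to move; the robot and the scene stay as the last step left them, time stands still between calls to the robot, and variables do not carry over. Pictures are saved under pics/ and viewed, at most 10 in all, crops included, and the job is handed in when it is done.

Besides the shell and the picture viewer there is one more tool, called after "Request:" by a JSON object that holds its "fn" and its "kwargs". apply_moves: Moves the arm, as the interface text tells. Its arguments: {"type":"object","properties":{"commands":{"type":"array","items":{"type":"array","items":{"type":"number"}}},"claw":{"type":"number"},"squeeze":{"type":"number"}},"required":["commands"]}

```bash
mkdir -p pics; cat > h.py <<'E'
import numpy as np,cv2
from scipy.spatial.transform import Rotation as R
from rig import robot,eyes
def q(o): return R.from_quat([o[1],o[2],o[3],o[0]])
def ray(n,px):
    c=eyes.camera_info(n); f=210/np.tan(np.radians(c['vfov'])/2)
    d=np.array([(px[0]-c['cx'])/f,(px[1]-c['cy'])/f,1.]); return np.array(c['xyz']),q(c['orientation']).apply(d)
def onz(n,px,z):
    o,d=ray(n,px); return o+d*(z-o[2])/d[2]
def proj(n,P):
    c=eyes.camera_info(n); f=210/np.tan(np.radians(c['vfov'])/2)
    p=q(c['orientation']).inv().apply(np.array(P)-c['xyz']); return p[:2]/p[2]*f+[c['cx'],c['cy']]
def snap(n,name):
    im=eyes.get_image(n)[:,:,::-1].copy(); cv2.imwrite('pics/'+name,im); return im
E
python3 - <<'E'
from h import *
for n in('top','side'):
    print(eyes.camera_info(n)); snap(n,n+'0.png')
print(robot.state())
E
```

```text
{'vfov': 57.9001579930452, 'cx': 284.4778170637474, 'cy': 204.1070104741456, 'xyz': array([ 0.38996263, -0.10148711,  1.09567779]), 'orientation': array([-0.07958225,  0.72186518, -0.68359639,  0.07261752])}
{'vfov': 45.77313313149704, 'cx': 282.2279674864665, 'cy': 198.94799133798517, 'xyz': array([0.19939739, 0.7920879 , 0.74044107]), 'orientation': array([ 0.09479981, -0.18549064,  0.85221483, -0.47993344])}
{'clock': 0.1, 'joint_pos': array([-1.31409065e+00,  8.79030888e-02,  1.37208084e+00, -1.24793721e-05,
        1.68359221e+00, -1.03115041e-01]), 'joint_vel': array([-0.00049422, -0.00161872, -0.00394985, -0.00088333,  0.00097109,
       -0.00116924]), 'joint_torque': array([ 2.12919527e-03, -3.41249728e+01, -3.03302336e+01,  7.20627070e-02,
        3.03701707e-02, -9.15295641e-05]), 'position': array([ 0.19352836, -0.51434876,  0.22342046]), 'eef_rot': array([-9.88347869e-04,  9.83859378e-01,  1.78940606e-01, -8.22691064e-05]), 'ft_force': array([-0.24399427, -0.11239764, -0.15152101]), 'wrist_torque': array([ 0.03800988, -0.02057721,  0.01146479]), 'grip_force': 0.0, 'gripper_width': 0.0938311425783539}
```

View pics/top0.png

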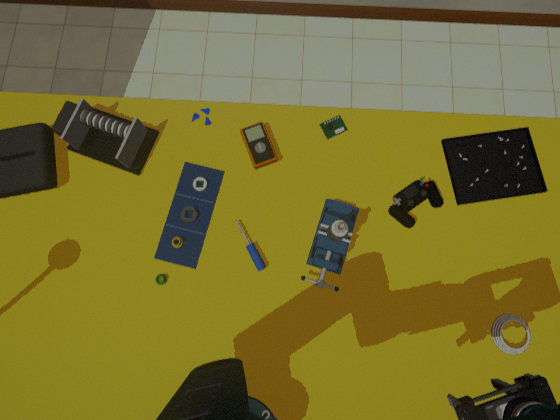

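View pics/side0.png

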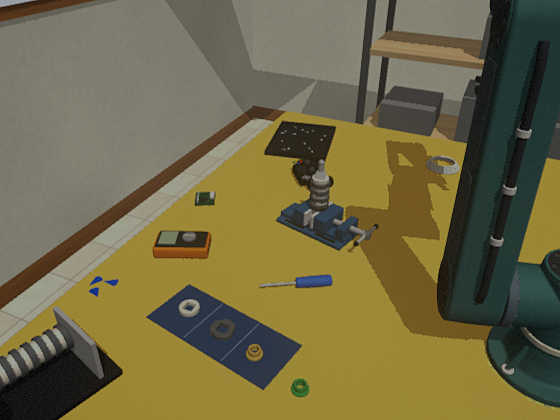

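The top view shows the white spacer at (200,184), dark cutter at (190,214) and brass bush at (178,241) on the mat. The shaft is at (340,227), the driver at (250,245), the meter at (259,145) and the pad at (415,202). Possible mix-ups for the bush are the green one at (162,280), which is not brass, and the ring at (511,334). For the cutter and spacer it is the shaft model at (105,135). I choose the three on the mat and check them in one crop.

```bash
python3 - <<'E'
from h import *
im=cv2.imread('pics/top0.png')
a=cv2.resize(im[165:265,155:225],None,fx=5.6,fy=5.6,interpolation=cv2.INTER_CUBIC)
b=cv2.resize(im[205:251,317:363],(400,400),interpolation=cv2.INTER_CUBIC)
W=np.zeros((560,800,3),np.uint8);W[:,:392]=a;W[:400,400:]=b
cv2.imwrite('pics/crop1.png',W)
hsv=cv2.cvtColor(im,cv2.COLOR_BGR2HSV)
x0,y0,x1,y1=155,165,225,265
sub=hsv[y0:y1,x0:x1]
for p in [(200,184),(190,214),(197,206),(178,241),(172,241),(210,205),(175,225),(190,207),(195,187)]: print(p,hsv[p[1],p[0]])
E
```

```text
(200, 184) [104 103  62]
(190, 214) [108 107  67]
(197, 206) [107 118  65]
(178, 241) [113  54  57]
(172, 241) [ 23 189 142]
(210, 205) [109 104  66]
(175, 225) [106 103  69]
(190, 207) [21 35 72]
(195, 187) [ 36  30 137]
```

View pics/crop1.png

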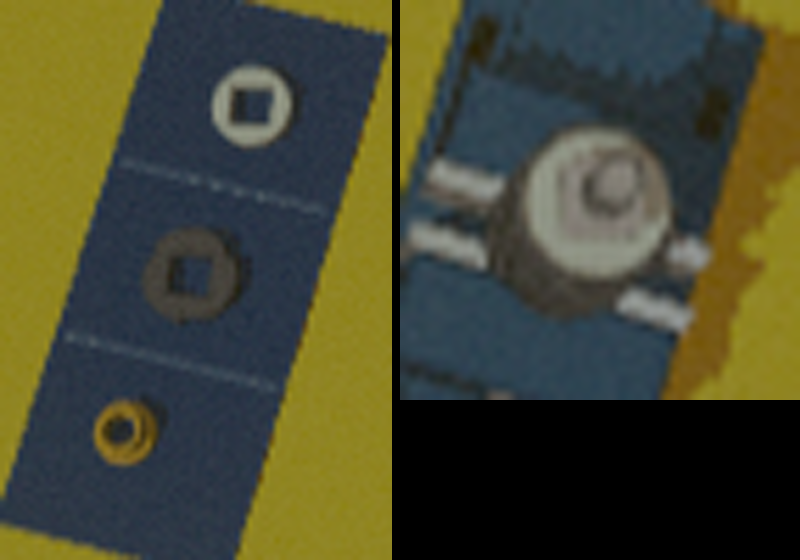

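The crop confirms the spacer, cutter and brass bush (crop (252,106), (190,274), (126,433)). The shaft's square is seen at crop (600,200), about aligned with the image. Now I measure with averaged frames.

```bash
python3 - <<'E'
from h import *
av={n:np.mean([eyes.get_image(n).astype(float) for _ in range(8)],0)[:,:,::-1] for n in('top','side')}
for n in av: np.save(n+'.npy',av[n])
im=av['top'].astype(np.uint8)
K=8
def up(b): x0,y0,x1,y1=b; return cv2.resize(im[y0:y1,x0:x1],None,fx=K,fy=K,interpolation=cv2.INTER_CUBIC)
def px(p,b): return (np.array(p)+.5)/K-.5+[b[0],b[1]]
def big(m): 
    c,h=cv2.findContours(m,cv2.RETR_CCOMP,cv2.CHAIN_APPROX_NONE); i=max(range(len(c)),key=lambda i:cv2.contourArea(c[i])); 
    hs=[c[j] for j in range(len(c)) if h[0][j][3]==i]; return c[i],max(hs,key=cv2.contourArea) if hs else None
def fit(name,b,mask,zmid,zt):
    u=up(b); h=cv2.cvtColor(u,cv2.COLOR_BGR2HSV); c,ho=big(mask(h,u)); 
    hull=cv2.convexHull(c); (ex,ey),ax,_=cv2.fitEllipse(hull)
    P=onz('top',px((ex,ey),b),zmid); s=np.linalg.norm(onz('top',(200,200),zmid)-onz('top',(201,200),zmid))
    print(name,px((ex,ey),b).round(2),'P',P.round(4),'diam mm',(np.array(ax)/K*s*1000).round(1))
    if ho is not None:
        r=cv2.minAreaRect(ho); box=cv2.boxPoints(r)
        W=np.array([onz('top',px(p,b),zt) for p in box]); e=W[1]-W[0];e2=W[2]-W[1]
        print('  bore ctr',W.mean(0).round(4),'sides',np.linalg.norm(e).round(4),np.linalg.norm(e2).round(4),'yaw mod90',np.degrees(np.arctan2(e[1],e[0]))%90,'hole centroid via moments')
        m=cv2.moments(ho);print('   ',onz('top',px((m['m10']/m['m00'],m['m01']/m['m00']),b),zt).round(4), cv2.contourArea(ho)/K**2)
fit('spacer',(186,170,214,198),lambda h,u:((h[...,1]<75)&(h[...,2]>90)).astype(np.uint8),.007,.012)
notblue=lambda h,u:((u[...,0].astype(int)-u[...,2]<12)).astype(np.uint8)
fit('cutter',(174,199,206,229),notblue,.007,.012)
fit('bush',(166,229,190,253),notblue,.0075,.018)
# shaft crop
b=(325,213,356,244); u=up(b).astype(int)
cv2.imwrite('pics/sh.png',cv2.convertScaleAbs(cv2.resize(up((327,213,355,241)),(600,600),interpolation=cv2.INTER_CUBIC),alpha=1.4))
E
```

```text
spacer [199.34 183.46] P [0.6772 0.1722 0.007 ] diam mm [41.3 42.9]
  bore ctr [0.6756 0.1708 0.012 ] sides 0.0204 0.0225 yaw mod90 4.234123810845226 hole centroid via moments
    [0.6757 0.171  0.012 ] 45.59375
cutter [189.38 213.6 ] P [0.5847 0.1919 0.007 ] diam mm [51.4 58.4]
  bore ctr [0.5832 0.1904 0.012 ] sides 0.0197 0.0159 yaw mod90 87.87212355421518 hole centroid via moments
    [0.5836 0.1901 0.012 ] 30.1875
bush [177.4  241.48] P [0.5015 0.2174 0.0075] diam mm [35.9 42.2]
  bore ctr [0.5022 0.2139 0.018 ] sides 0.0038 0.006 yaw mod90 25.44920670161609 hole centroid via moments
    [0.5023 0.2142 0.018 ] 1.8984375
```

View pics/sh.png

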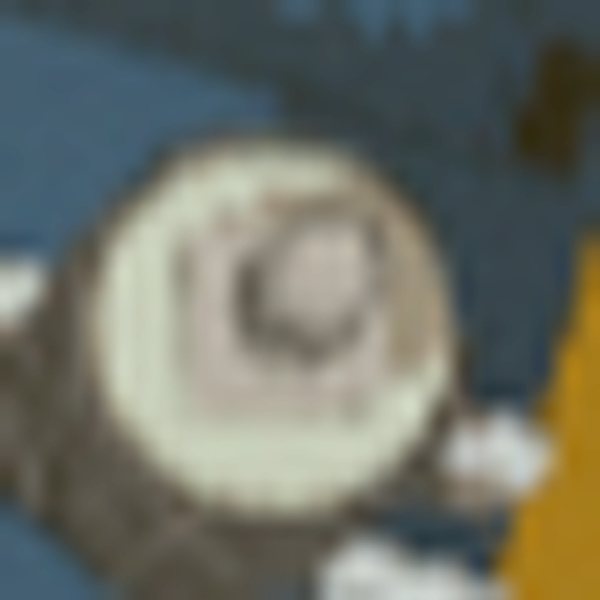

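The shaft crop shows the square's left edge at x≈185 and its bottom edge at y≈415, with the journal tip centred at about (315,268). Next I fit lines for the yaws.

```bash
python3 - <<'E'
from h import *
im=np.load('top.npy').astype(np.float32); K=8
def up(b): x0,y0,x1,y1=b; return cv2.resize(im[y0:y1,x0:x1],None,fx=K,fy=K,interpolation=cv2.INTER_CUBIC)
def px(p,b): return (np.array(p,float)+.5)/K-.5+[b[0],b[1]]
def yaw(p,b,z):
    vx,vy,x,y=cv2.fitLine(np.array(p,np.float32),cv2.DIST_HUBER,0,.01,.01).ravel()
    A=onz('top',px((x,y),b),z);B=onz('top',px((x+50*vx,y+50*vy),b),z);e=B-A
    return round(np.degrees(np.arctan2(e[1],e[0]))%90,1),A.round(4)
# hole edges: from a centre, walk out each side, max gradient in channel f
def edges(name,b,f,c,z,half,rng):
    u=f(up(b)); c=((np.array(c)-[b[0],b[1]]+.5)*K-.5)
    for d,t in (((1,0),(0,1)),((-1,0),(0,1)),((0,1),(1,0)),((0,-1),(1,0))):
        pts=[]
        for s in range(-half,half+1,2):
            o=c+np.array(t)*s; r=np.arange(*rng); xs=np.array([o+np.array(d)*k for k in r]).round().astype(int)
            v=u[xs[:,1],xs[:,0]]; g=np.abs(np.gradient(cv2.GaussianBlur(v[:,None],(1,5),1.5).ravel())); pts.append(o+np.array(d)*r[g.argmax()])
        print(name,d,*yaw(pts,b,z))
edges('spacer',(186,170,214,198),lambda u:u.sum(2),(199.7,183.6),.007,24,(24,64))
edges('cutter',(174,199,206,229),lambda u:u[...,0]-u[...,2],(189.7,213.6),.007,24,(24,64))
b=(327,213,355,241)
edges('shaft',b,lambda u:u[...,1]-u[...,2],(340-.7,227.8-.2),.168,24,(20,56))
def cen(name,b,m,z):
    u=up(b); c,_=cv2.findContours(m(u).astype(np.uint8),cv2.RETR_EXTERNAL,cv2.CHAIN_APPROX_NONE); c=cv2.convexHull(max(c,key=cv2.contourArea))
    (x,y),r=cv2.minEnclosingCircle(c); mm=cv2.moments(c); g=(mm['m10']/mm['m00'],mm['m01']/mm['m00'])
    print(name,px(g,b),onz('top',px(g,b),z).round(4),'encl',onz('top',px((x,y),b),z).round(4),'eqdiam px',2*np.sqrt(mm['m00']/np.pi)/K)
bb=(166,229,190,253)
for t in(35,50,65): cen('bush%d'%t,bb,lambda u:u[...,2]-u[...,0]>t,.0055)
for t in(120,140,160):cen('topspacer%d'%t,b,lambda u:(u[...,1]>t),.150)
print('tip top view',onz('top',(327+315/21.43-.5,213+268/21.43-.5),.196))
im2=np.load('side.npy'); cv2.imwrite('pics/side1.png',cv2.resize(im2[145:265,250:390],None,fx=5,fy=5,interpolation=cv2.INTER_CUBIC))
print('camera up dir', q(eyes.camera_info('top')['orientation']).as_matrix().round(3).tolist())
E
```

```text
spacer (1, 0) 88.5 [0.677  0.1517 0.007 ]
spacer (-1, 0) 5.2 [0.6742 0.1922 0.007 ]
spacer (0, 1) 3.1 [0.6664 0.1714 0.007 ]
spacer (0, -1) 44.4 [0.6915 0.1719 0.007 ]
cutter (1, 0) 7.6 [0.5873 0.1691 0.007 ]
cutter (-1, 0) 3.8 [0.5833 0.2028 0.007 ]
cutter (0, 1) 50.0 [0.5692 0.1886 0.007 ]
cutter (0, -1) 56.0 [0.5996 0.191  0.007 ]
shaft (1, 0) 85.3 [ 0.5406 -0.2376  0.168 ]
shaft (-1, 0) 7.5 [ 0.5382 -0.2145  0.168 ]
shaft (0, 1) 4.6 [ 0.5301 -0.2273  0.168 ]
shaft (0, -1) 16.3 [ 0.5557 -0.2251  0.168 ]
bush35 [176.87186972 241.849654  ] [0.5005 0.2193 0.0055] encl [0.5001 0.2191 0.0055] eqdiam px 11.294805623475659
bush50 [176.82992311 241.90169871] [0.5004 0.2194 0.0055] encl [0.5    0.219  0.0055] eqdiam px 10.944132759638586
bush65 [176.77331159 241.93632023] [0.5003 0.2196 0.0055] encl [0.5    0.2193 0.0055] eqdiam px 10.569617914880713
topspacer120 [338.807001  228.1772731] [ 0.5423 -0.2261  0.15  ] encl [ 0.5431 -0.2271  0.15  ] eqdiam px 15.535075694407569
topspacer140 [338.18723674 228.65974322] [ 0.541  -0.2246  0.15  ] encl [ 0.5426 -0.2268  0.15  ] eqdiam px 13.572101983885267Traceback (most recent call last):
  File "<stdin>", line 28, in <module>
  File "<stdin>", line 23, in cen
ValueError: max() iterable argument is empty
```

```bash
cat >> h.py <<'E'
def go(t,yaw=None):
    s=robot.state(); T=q(s['eef_rot']); D=np.array(t)-s['position']; x=T.as_matrix()[:,0]; y0=np.degrees(np.arctan2(x[1],x[0]))
    print('pos',s['position'].round(4),'yaw',y0.round(2),'tool shift mm',(T.inv().apply(D)*1000).round(1),'turn z',None if yaw is None else round(y0-yaw,1),'F',s['ft_force'].round(1),'t',s['clock'],'tilt',np.degrees(np.arccos(-T.as_matrix()[2,2])).round(2))
E
python3 - <<'E'
from h import *
print('tip',onz('top',(327+315/21.43-.5,213+268/21.43-.5),.196))
for p in [(0.5427,-.2268,.150),(.5427,-.2268,.196)]: print(proj('side',p))
im2=np.load('side.npy'); cv2.imwrite('pics/side1.png',cv2.resize(im2[150:220,290:350],None,fx=8,fy=8,interpolation=cv2.INTER_CUBIC))
go((.585,.1918,.224))
E
```

```text
tip [ 0.5428946  -0.22561522  0.196     ]
[319.52006109 177.39513686]
[320.58106964 160.66776731]
pos [ 0.1937 -0.5148  0.2245] yaw 20.62 tool shift mm [ 6.151e+02 -5.235e+02  5.000e-01] turn z None F [-1.4 -0.5 -0.8] t 0.9 tilt 0.0[ WARN:0@0.356] global loadsave.cpp:1063 imwrite_ Unsupported depth image for selected encoder is fallbacked to CV_8U.
```

View pics/side1.png

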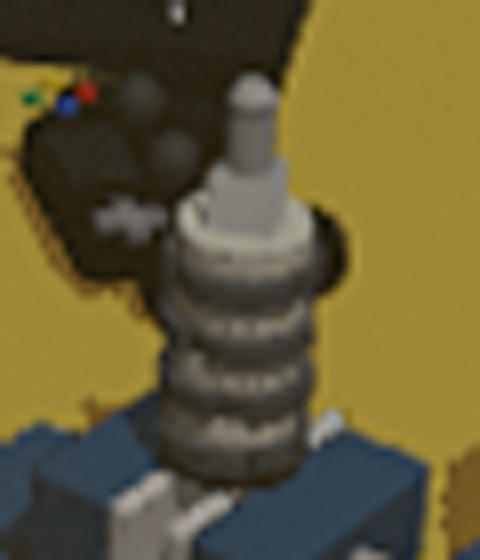

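The side crop shows the journal tip at (253,80), which is side pixel (321,160). That matches the projected axis point (320.6,160.7), so the shaft is at (0.5427,-0.2263). Moving over the cutter.

Request:
{"fn": "apply_moves", "kwargs": {"commands": [[44,-37.4,0,0,0,0],[44,-37.4,0,0,0,0],[44,-37.4,0,0,0,0],[44,-37.4,0,0,0,0],[44,-37.4,0,0,0,0],[44,-37.4,0,0,0,0],[44,-37.4,0,0,0,0],[44,-37.4,0,0,0,0],[44,-37.4,0,0,0,0],[44,-37.4,0,0,0,0],[44,-37.4,0,0,0,0],[44,-37.4,0,0,0,0],[44,-37.4,0,0,0,0],[43.1,-37.3,0,0,0,0],[0,0,0,0,0,0]], "claw": 0.85, "squeeze": 8}}

```text
clock: 2.78
position: [0.5856, 0.1949, 0.2224]
eef_rot: [-0.0, 0.983, 0.181, -0.001]
ft_force: [-1.2, -0.8, -0.2]
gripper_width: 0.0797
grip_force: 0.0
```

```bash
python3 -c "
from h import *
go((.585,.1918,.0225))"
```

```text
pos [0.5856 0.1949 0.2224] yaw 20.88 tool shift mm [ -1.2   2.9 199.9] turn z None F [-1.2 -0.8 -0.2] t 2.775 tilt 0.15
```

Request:
{"fn": "apply_moves", "kwargs": {"commands": [[0,0,50,0,0,0],[0,0,50,0,0,0],[0,0,50,0,0,0],[0,0,20,0,0,0],[0,0,0,0,0,0],[0,0,0,0,0,0]]}}

```text
clock: 3.52
position: [0.5869, 0.1918, 0.0574]
eef_rot: [-0.0, 0.984, 0.179, 0.002]
ft_force: [0.0, -0.3, 1.0]
gripper_width: 0.08
grip_force: 0.0
```

```bash
python3 -c "
from h import *
go((.585,.1918,.0225))"
```

```text
pos [0.5869 0.1918 0.0574] yaw 20.59 tool shift mm [-1.9 -0.7 34.9] turn z None F [ 0.  -0.3  1. ] t 3.525 tilt 0.29
```

Request:
{"fn": "apply_moves", "kwargs": {"commands": [[-1,0,16,0,0,0],[0,0,15,0,0,0],[0,0,0,0,0,0],[0,0,0,0,0,0]]}}

```text
clock: 4.03
position: [0.5838, 0.1913, 0.0229]
eef_rot: [0.0, 0.984, 0.179, -0.001]
ft_force: [-0.1, 0.3, -0.3]
gripper_width: 0.0797
grip_force: 0.0
```

```bash
python3 -c "
from h import *
go((.585,.1918,.0225));go((.585,.1918,.0225))"
```

```text
pos [0.5838 0.1913 0.0229] yaw 20.62 tool shift mm [1.3 0.  0.4] turn z None F [-0.1  0.3 -0.3] t 4.025 tilt 0.06
pos [0.5838 0.1913 0.0229] yaw 20.62 tool shift mm [1.3 0.  0.4] turn z None F [-0.1  0.3 -0.3] t 4.025 tilt 0.06
```

Good height; shift +1 in x and close.

Request:
{"fn": "apply_moves", "kwargs": {"commands": [[1,0,0,0,0,0],[0,0,0,0,0,0],[0,0,0,0,0,0],[0,0,0,0,0,0],[0,0,0,0,0,0],[0,0,0,0,0,0]], "claw": 0, "squeeze": 15}}

```text
clock: 4.78
position: [0.585, 0.1919, 0.0235]
eef_rot: [-0.0, 0.984, 0.179, 0.0]
ft_force: [0.7, 0.8, -0.1]
gripper_width: 0.0493
grip_force: 15.0
```

```bash
python3 -c "
from h import *
s=robot.state();print(s['gripper_width'],s['grip_force'])
go((.5427,-.2263,.235))"
```

```text
0.049305641496238714 15.000000894069672
pos [0.585  0.1919 0.0235] yaw 20.62 tool shift mm [-186.8  376.5 -211.5] turn z None F [ 0.7  0.8 -0.1] t 4.775 tilt 0.01
```

Request:
{"fn": "apply_moves", "kwargs": {"commands": [[0,0,-20,0,0,0],[0,0,-50,0,0,0],[0,0,-50,0,0,0],[0,0,-50,0,0,0],[0,0,-41,0,0,0],[-20.8,41.8,0,0,0,0],[-20.8,41.8,0,0,0,0],[-20.8,41.8,0,0,0,0],[-20.8,41.8,0,0,0,0],[-20.8,41.8,0,0,0,0],[-20.8,41.8,0,0,0,0],[-20.8,41.8,0,0,0,0],[-20.8,41.8,0,0,0,0],[-20.4,42.1,0,0,0,0],[0,0,0,0,0,0],[0,0,0,0,0,0],[0,0,0,0,0,0]]}}

```text
clock: 6.9
position: [0.543, -0.2252, 0.2351]
eef_rot: [0.0, 0.984, 0.18, 0.0]
ft_force: [1.1, -0.1, -1.2]
gripper_width: 0.0493
grip_force: 15.0
```

```bash
python3 - <<'E'
from h import *
s=robot.state();print(s['gripper_width'],s['grip_force'])
im=np.mean([eyes.get_image('side').astype(float) for _ in range(4)],0)[:,:,::-1]
cv2.imwrite('pics/s2.png',cv2.resize(im.astype(np.uint8)[110:210,270:370],None,fx=6,fy=6,interpolation=cv2.INTER_CUBIC))
go((.5427,-.2263,.2))
print(proj('side',(.5427,-.2263,.196)))
E
```

```text
0.04933424743930584 14.999837055802345
pos [ 0.543  -0.2255  0.2347] yaw 20.7 tool shift mm [-0.6  0.7 34.7] turn z None F [-0.7 -0.1 -0.7] t 7.1 tilt 0.02
[320.50904752 160.75297245]
```

View pics/s2.png

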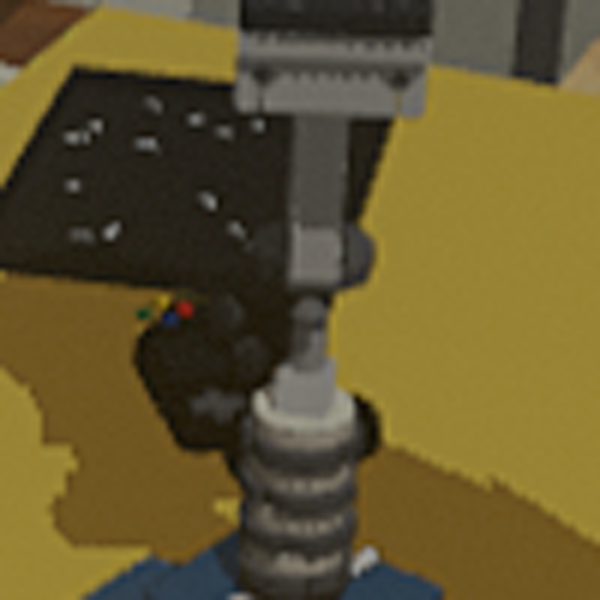

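The side crop shows the cutter held level at (315,255) above the journal tip at (312,310). Lowering it over the journal.

Request:
{"fn": "apply_moves", "kwargs": {"commands": [[0,0.5,10,0,0,0],[0,0,5,0,0,0],[0,0,5,0,0,0],[0,0,4,0,0,0],[0,0,0,0,0,0],[0,0,0,0,0,0]]}}

```text
clock: 7.85
position: [0.543, -0.227, 0.2107]
eef_rot: [0.0, 0.984, 0.179, 0.0]
ft_force: [0.5, 0.3, -1.5]
gripper_width: 0.0489
grip_force: 15.0
```

Request:
{"fn": "apply_moves", "kwargs": {"commands": [[0,0,5,0,0,0],[0,0,5,0,0,0],[0,0,4,0,0,0],[0,0,0,0,0,0],[0,0,0,0,0,0]]}}

```text
clock: 8.48
position: [0.543, -0.2269, 0.1966]
eef_rot: [0.0, 0.984, 0.179, 0.0]
ft_force: [-0.3, 0.3, -1.8]
gripper_width: 0.0491
grip_force: 15.0
```

Request:
{"fn": "apply_moves", "kwargs": {"commands": [[0,0,3,0,0,0],[0,0,2,0,0,0],[0,0,1,0,0,0],[0,0,1,0,0,0],[0,0,1,0,0,0],[0,0,0,0,0,0]]}}

```text
clock: 9.22
position: [0.5431, -0.2269, 0.1892]
eef_rot: [0.0, 0.984, 0.179, 0.0]
ft_force: [-0.7, 0.5, 2.1]
gripper_width: 0.0494
grip_force: 15.0
```

Request:
{"fn": "apply_moves", "kwargs": {"commands": [[0,0,-4,0,0,0],[1.5,0,0,0,0,0],[1,0,0,0,0,0],[0.5,0,0,0,0,0],[0.5,0,0,0,0,0],[0,0,0,0,0,0]]}}

```text
clock: 9.98
position: [0.5462, -0.2256, 0.1924]
eef_rot: [-0.0, 0.984, 0.179, -0.0]
ft_force: [1.4, -0.2, -1.0]
gripper_width: 0.0494
grip_force: 15.0
```

Request:
{"fn": "apply_moves", "kwargs": {"commands": [[0.5,0,0,0,0,0],[0.5,0,0,0,0,0],[0,0,0,0,0,0]]}}

```text
clock: 10.35
position: [0.547, -0.2254, 0.1925]
eef_rot: [0.0, 0.984, 0.179, -0.0]
ft_force: [-0.4, 0.0, -0.9]
gripper_width: 0.0492
grip_force: 15.0
```

Request:
{"fn": "apply_moves", "kwargs": {"commands": [[0.5,0,0,0,0,0],[0.5,0,0,0,0,0],[0,0,0,0,0,0]]}}

```text
clock: 10.72
position: [0.5472, -0.2253, 0.1924]
eef_rot: [0.0, 0.984, 0.179, -0.001]
ft_force: [-4.3, -1.0, -0.1]
gripper_width: 0.0492
grip_force: 15.0
```

Request:
{"fn": "apply_moves", "kwargs": {"commands": [[0.5,0,0,0,0,0],[0.5,0,0,0,0,0],[0,0,0,0,0,0]]}}

```text
clock: 11.1
position: [0.5473, -0.2253, 0.1923]
eef_rot: [0.0, 0.984, 0.178, -0.002]
ft_force: [-7.2, -2.0, 0.1]
gripper_width: 0.0491
grip_force: 15.0
```

Request:
{"fn": "apply_moves", "kwargs": {"commands": [[-3,0,0,0,0,0],[-3,0,0,0,0,0],[-1.5,0,0,0,0,0],[-0.5,0,0,0,0,0],[0,0,0,0,0,0]]}}

```text
clock: 11.72
position: [0.5417, -0.2273, 0.1925]
eef_rot: [0.0, 0.984, 0.179, 0.0]
ft_force: [-0.5, 0.1, -0.9]
gripper_width: 0.0488
grip_force: 15.0
```

Request:
{"fn": "apply_moves", "kwargs": {"commands": [[-1,0,0,0,0,0],[-1,0,0,0,0,0],[0,0,0,0,0,0]]}}

```text
clock: 12.1
position: [0.5403, -0.2279, 0.1925]
eef_rot: [-0.0, 0.984, 0.179, 0.001]
ft_force: [2.0, 0.8, -2.4]
gripper_width: 0.0495
grip_force: 15.0
```

Request:
{"fn": "apply_moves", "kwargs": {"commands": [[2.3,0,0,0,0,0],[2,2,0,0,0,0],[0,1,0,0,0,0],[0,0.5,0,0,0,0],[0,0,0,0,0,0]]}}

```text
clock: 12.72
position: [0.5449, -0.23, 0.1925]
eef_rot: [0.0, 0.984, 0.179, -0.0]
ft_force: [-0.5, -0.1, -1.0]
gripper_width: 0.0494
grip_force: 15.0
```

Request:
{"fn": "apply_moves", "kwargs": {"commands": [[0,0.5,0,0,0,0],[0,0.5,0,0,0,0],[0,0,0,0,0,0]]}}

```text
clock: 13.1
position: [0.5452, -0.2306, 0.1924]
eef_rot: [-0.0, 0.984, 0.179, -0.0]
ft_force: [-0.2, 0.7, -0.6]
gripper_width: 0.0489
grip_force: 15.0
```

Request:
{"fn": "apply_moves", "kwargs": {"commands": [[0,0.7,0,0,0,0],[0,0.8,0,0,0,0],[0,0,0,0,0,0]]}}

```text
clock: 13.48
position: [0.5453, -0.2308, 0.1923]
eef_rot: [-0.002, 0.984, 0.179, -0.0]
ft_force: [-1.6, 4.7, -0.4]
gripper_width: 0.0496
grip_force: 15.0
```

Request:
{"fn": "apply_moves", "kwargs": {"commands": [[0,-3,0,0,0,0],[0,-3,0,0,0,0],[0,-2.5,0,0,0,0],[0,0,0,0,0,0],[0,0,0,0,0,0]]}}

```text
clock: 14.1
position: [0.5429, -0.2244, 0.1925]
eef_rot: [0.0, 0.984, 0.179, 0.0]
ft_force: [-0.5, -0.5, -1.0]
gripper_width: 0.0494
grip_force: 15.0
```

Request:
{"fn": "apply_moves", "kwargs": {"commands": [[0,-0.5,0,0,0,0],[0,-0.5,0,0,0,0],[0,0,0,0,0,0]]}}

```text
clock: 14.48
position: [0.5426, -0.2238, 0.1925]
eef_rot: [0.001, 0.984, 0.179, 0.0]
ft_force: [1.3, -1.4, -2.0]
gripper_width: 0.0493
grip_force: 15.0
```

Request:
{"fn": "apply_moves", "kwargs": {"commands": [[0,2,0,0,0,0],[0,1.7,0,0,0,0],[0,0,2,0,0,0],[0,0,1.5,0,0,0],[0,0,1,0,0,0],[0,0,1,0,0,0],[0,0,0,0,0,0]]}}

```text
clock: 15.35
position: [0.5438, -0.2271, 0.1875]
eef_rot: [0.001, 0.984, 0.179, 0.0]
ft_force: [0.2, -0.7, 4.8]
gripper_width: 0.0492
grip_force: 15.0
```

Request:
{"fn": "apply_moves", "kwargs": {"commands": [[0,0,0.5,0,0,1.5],[0,0,0,0,0,1.5],[0,0,0,0,0,0]]}}

```text
clock: 15.72
position: [0.5438, -0.2271, 0.1872]
eef_rot: [0.001, 0.988, 0.153, 0.0]
ft_force: [-1.3, -0.6, 4.9]
gripper_width: 0.0491
grip_force: 15.0
```

Request:
{"fn": "apply_moves", "kwargs": {"commands": [[0,0,0,0,0,-3],[0,0,0,0,0,-3],[0,0,0,0,0,0]]}}

```text
clock: 16.1
position: [0.5437, -0.227, 0.1856]
eef_rot: [-0.0, 0.979, 0.204, -0.0]
ft_force: [-0.3, -1.7, 0.2]
gripper_width: 0.0494
grip_force: 15.0
```

Request:
{"fn": "apply_moves", "kwargs": {"commands": [[0,0,1.5,0,0,0],[0,0,1.5,0,0,0],[0,0,0,0,0,0]]}}

```text
clock: 16.48
position: [0.5437, -0.227, 0.183]
eef_rot: [0.0, 0.979, 0.204, -0.0]
ft_force: [0.0, -1.9, -1.7]
gripper_width: 0.0491
grip_force: 15.0
```

Threaded on the square. Lowering on.

Request:
{"fn": "apply_moves", "kwargs": {"commands": [[0,0,2,0,0,0],[0,0,2,0,0,0],[0,0,2,0,0,0],[0,0,2,0,0,0],[0,0,1.5,0,0,0],[0,0,0,0,0,0]]}}

```text
clock: 17.23
position: [0.5437, -0.227, 0.1738]
eef_rot: [0.0, 0.979, 0.205, -0.0]
ft_force: [0.2, -3.0, 0.4]
gripper_width: 0.0495
grip_force: 15.0
```

Request:
{"fn": "apply_moves", "kwargs": {"commands": [[0,0,1,0,0,0],[0,0,1,0,0,0],[0,0,0.7,0,0,0],[0,0,0.7,0,0,0],[0,0,0,0,0,0]]}}

```text
clock: 17.85
position: [0.5437, -0.227, 0.1715]
eef_rot: [0.0, 0.979, 0.205, 0.0]
ft_force: [-2.5, -3.0, 5.3]
gripper_width: 0.0492
grip_force: 15.0
```

Seated at .1715 as predicted. Releasing and retreating.

Request:
{"fn": "apply_moves", "kwargs": {"commands": [[0,0,-1,0,0,0],[0,0,0,0,0,0],[0,0,0,0,0,0],[0,0,-10,0,0,0],[0,0,-30,0,0,0],[0,0,-35,0,0,0],[0,0,0,0,0,0],[0,0,0,0,0,0]], "claw": 0.8}}

```text
clock: 18.85
position: [0.5436, -0.2266, 0.2461]
eef_rot: [-0.0, 0.979, 0.205, -0.0]
ft_force: [0.1, -0.7, -0.2]
gripper_width: 0.0752
grip_force: 0.0
```

```bash
python3 - <<'E'
from h import *
im=eyes.get_image('side')[:,:,::-1]
cv2.imwrite('pics/s3.png',cv2.resize(im[140:220,280:360],None,fx=6,fy=6,interpolation=cv2.INTER_CUBIC))
go((.677,.172,.2435),23.6)
E
```

```text
pos [ 0.5433 -0.2265  0.2451] yaw 23.62 tool shift mm [ 282.1 -311.5    1.8] turn z 0.0 F [ 0.9 -0.1 -0.1] t 18.9 tilt 0.14
```

View pics/s3.png

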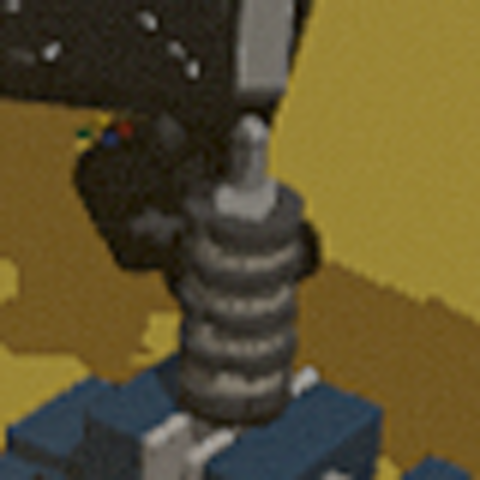

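The cutter sits flat and home at crop (250,205). Now the spacer.

Request:
{"fn": "apply_moves", "kwargs": {"commands": [[31.3,-34.6,0,0,0,0],[31.3,-34.6,0,0,0,0],[31.3,-34.6,0,0,0,0],[31.3,-34.6,0,0,0,0],[31.3,-34.6,0,0,0,0],[31.3,-34.6,0,0,0,0],[31.3,-34.6,0,0,0,0],[31.3,-34.6,0,0,0,0],[31.3,-34.6,0,0,0,3],[0,0,50,0,0,0],[0,0,50,0,0,0],[0,0,50,0,0,0],[0,0,40,0,0,0],[0,0,0,0,0,0],[0,0,0,0,0,0]]}}

```text
clock: 20.78
position: [0.6776, 0.1714, 0.0575]
eef_rot: [0.0, 0.984, 0.179, 0.001]
ft_force: [-1.0, 1.2, 0.1]
gripper_width: 0.0753
grip_force: 0.0
```

```bash
python3 -c "
from h import *
go((.677,.172,.0225))"
```

```text
pos [0.6776 0.1714 0.0575] yaw 20.61 tool shift mm [-0.4 -0.8 35. ] turn z None F [-1.   1.2  0.1] t 20.775 tilt 0.06
```

Request:
{"fn": "apply_moves", "kwargs": {"commands": [[-0.4,-0.8,16,0,0,0],[0,0,15,0,0,0],[0,0,2.5,0,0,0],[0,0,0,0,0,0],[0,0,0,0,0,0]]}}

```text
clock: 21.4
position: [0.6768, 0.172, 0.0235]
eef_rot: [0.0, 0.984, 0.179, 0.0]
ft_force: [-0.4, 0.4, -0.8]
gripper_width: 0.0752
grip_force: 0.0
```

Request:
{"fn": "apply_moves", "kwargs": {"commands": [[0,0,0,0,0,0],[0,0,0,0,0,0],[0,0,0,0,0,0],[0,0,0,0,0,0],[0,0,0,0,0,0]], "claw": 0, "squeeze": 12}}

```text
clock: 22.02
position: [0.6765, 0.172, 0.0231]
eef_rot: [0.0, 0.984, 0.179, 0.0]
ft_force: [-0.5, -0.2, 0.1]
gripper_width: 0.0412
grip_force: 12.0
```

```bash
python3 -c "
from h import *
s=robot.state();print(s['gripper_width'],s['grip_force'])
go((.5437,-.2268,.243))"
```

```text
0.04118774495151808 11.999986306764185
pos [0.6765 0.172  0.0231] yaw 20.62 tool shift mm [-264.7  326.5 -219.9] turn z None F [-0.5 -0.2  0.1] t 22.025 tilt 0.01
```

Request:
{"fn": "apply_moves", "kwargs": {"commands": [[0,0,-20,0,0,0],[0,0,-50,0,0,0],[0,0,-50,0,0,0],[0,0,-50,0,0,0],[0,0,-50,0,0,0],[-29.4,36.3,0,0,0,0],[-29.4,36.3,0,0,0,0],[-29.4,36.3,0,0,0,0],[-29.4,36.3,0,0,0,0],[-29.4,36.3,0,0,0,0],[-29.4,36.3,0,0,0,0],[-29.4,36.3,0,0,0,0],[-29.4,36.3,0,0,0,0],[-29.4,36.1,0,0,0,-3],[0,0,0,0,0,0],[0,0,0,0,0,0],[0,0,0,0,0,0]]}}

```text
clock: 24.15
position: [0.5442, -0.2256, 0.2437]
eef_rot: [0.0, 0.979, 0.205, 0.0]
ft_force: [-0.0, -0.3, 0.2]
gripper_width: 0.0418
grip_force: 12.0
```

```bash
python3 -c "
from h import *
go((.5437,-.2268,.2105))"
```

```text
pos [ 0.5442 -0.2256  0.2437] yaw 23.7 tool shift mm [-1.   0.9 33.2] turn z None F [-0.  -0.3  0.2] t 24.15 tilt 0.05
```

Request:
{"fn": "apply_moves", "kwargs": {"commands": [[0,0.8,20,0,0,0],[0,0,5,0,0,0],[0,0,4,0,0,0],[0,0,4,0,0,0],[0,0,0,0,0,0],[0,0,0,0,0,0]]}}

```text
clock: 24.9
position: [0.5442, -0.2276, 0.2105]
eef_rot: [0.0, 0.979, 0.205, 0.0]
ft_force: [-0.1, 0.5, -0.2]
gripper_width: 0.0418
grip_force: 12.0
```

Past the tip freely. Now down to just above the square.

Request:
{"fn": "apply_moves", "kwargs": {"commands": [[0,0,5,0,0,0],[0,0,5,0,0,0],[0,0,5,0,0,0],[0,0,3,0,0,0],[0,0,0,0,0,0],[0,0,0,0,0,0]]}}

```text
clock: 25.65
position: [0.5442, -0.2275, 0.1923]
eef_rot: [0.0, 0.979, 0.205, 0.0]
ft_force: [-0.4, -0.3, 0.8]
gripper_width: 0.041
grip_force: 12.0
```

Request:
{"fn": "apply_moves", "kwargs": {"commands": [[0,0,1.5,0,0,0],[0,0,1.5,0,0,0],[0,0,1,0,0,0],[0,0,1,0,0,0],[0,0,0,0,0,0]]}}

```text
clock: 26.28
position: [0.544, -0.2275, 0.1869]
eef_rot: [-0.0, 0.979, 0.205, -0.0]
ft_force: [-0.6, -0.2, -0.4]
gripper_width: 0.0413
grip_force: 12.0
```

Request:
{"fn": "apply_moves", "kwargs": {"commands": [[0,0,1,0,0,0],[0,0,1,0,0,0],[0,0,1,0,0,0],[0,0,0,0,0,0]]}}

```text
clock: 26.78
position: [0.544, -0.2275, 0.1839]
eef_rot: [-0.0, 0.979, 0.205, -0.0]
ft_force: [0.2, -0.6, 0.1]
gripper_width: 0.0415
grip_force: 12.0
```

Square entered first time. Home is at TCP ≈ .181.

Request:
{"fn": "apply_moves", "kwargs": {"commands": [[0,0,1,0,0,0],[0,0,1,0,0,0],[0,0,0.8,0,0,0],[0,0,0.7,0,0,0],[0,0,0,0,0,0]]}}

```text
clock: 27.4
position: [0.5441, -0.2275, 0.181]
eef_rot: [0.0, 0.979, 0.205, 0.0]
ft_force: [-1.5, 0.8, 1.7]
gripper_width: 0.0413
grip_force: 12.0
```

Request:
{"fn": "apply_moves", "kwargs": {"commands": [[0,0,-0.5,0,0,0],[0,0,0,0,0,0],[0,0,0,0,0,0],[0,0,-10,0,0,0],[0,0,-30,0,0,0],[0,0,-30,0,0,0],[0,0,0,0,0,0],[0,0,0,0,0,0]], "claw": 0.7}}

```text
clock: 28.4
position: [0.5438, -0.2274, 0.2502]
eef_rot: [-0.0, 0.979, 0.205, -0.0]
ft_force: [0.6, -0.0, 0.4]
gripper_width: 0.0659
grip_force: 0.0
```

```bash
python3 - <<'E'
from h import *
im=eyes.get_image('side')[:,:,::-1]
cv2.imwrite('pics/s4.png',cv2.resize(im[140:220,280:360],None,fx=6,fy=6,interpolation=cv2.INTER_CUBIC))
go((.501,.2185,.25),23.6)
E
```

```text
pos [ 0.5436 -0.2272  0.2494] yaw 23.61 tool shift mm [ 139.5 -425.5    0. ] turn z 0.0 F [-0.1 -0.1  0.3] t 28.45 tilt 0.15
```

View pics/s4.png

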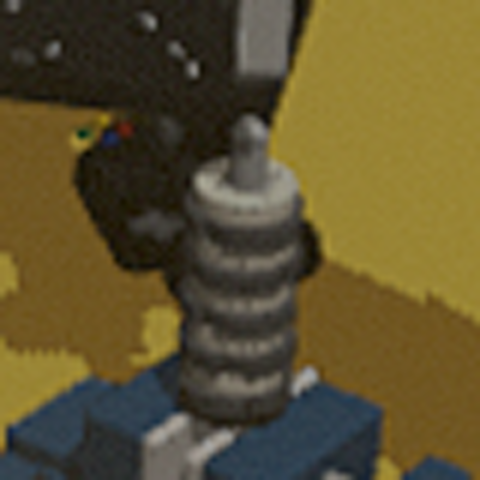

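The spacer is flat on the cutter at crop (245,190). Now the bush: I squeeze it once crosswise to centre it, then grip it at the placing yaw.

Request:
{"fn": "apply_moves", "kwargs": {"commands": [[17.4,-53.3,0,0,0,0],[17.4,-53.3,0,0,0,0],[17.4,-53.3,0,0,0,0],[17.4,-53.3,0,0,0,0],[17.4,-53.3,0,0,0,0],[17.4,-53.3,0,0,0,0],[17.4,-53.3,0,0,0,0],[17.2,-53.3,0,0,0,0],[0,0,20,0,0,-10],[0,0,20,0,0,-10],[0,0,20,0,0,-10],[0,0,20,0,0,-10],[0,0,20,0,0,-10],[0,0,20,0,0,-10],[0,0,20,0,0,-10],[0,0,20,0,0,-10],[0,0,20,0,0,-10],[0,0,0,0,0,0],[0,0,0,0,0,0]], "claw": 0.6}}

```text
clock: 30.82
position: [0.5005, 0.2188, 0.0709]
eef_rot: [-0.0, 0.548, 0.836, -0.0]
ft_force: [0.4, 0.0, 0.7]
gripper_width: 0.0563
grip_force: 0.0
```

```bash
python3 -c "
from h import *
go((.5003,.2192,.0285),113.6)"
```

```text
pos [0.5005 0.2188 0.0709] yaw 113.48 tool shift mm [ 0.4 -0.  42.4] turn z -0.1 F [0.4 0.  0.7] t 30.825 tilt 0.03
```

Request:
{"fn": "apply_moves", "kwargs": {"commands": [[0,0,20,0,0,0],[0,0,20,0,0,0],[0,0,2,0,0,0],[0,0,0,0,0,0],[0,0,0,0,0,0]]}}

```text
clock: 31.45
position: [0.5016, 0.2192, 0.0304]
eef_rot: [0.001, 0.548, 0.837, 0.001]
ft_force: [0.3, 0.3, 0.5]
gripper_width: 0.0565
grip_force: 0.0
```

Request:
{"fn": "apply_moves", "kwargs": {"commands": [[0,0,0,0,0,0],[0,0,0,0,0,0],[0,0,0,0,0,0],[0,0,0,0,0,0],[0,0,0,0,0,0]], "claw": 0, "squeeze": 5}}

```text
clock: 32.08
position: [0.5006, 0.2189, 0.0291]
eef_rot: [0.0, 0.547, 0.837, -0.0]
ft_force: [-0.2, 0.1, 0.9]
gripper_width: 0.0237
grip_force: 5.0
```

Request:
{"fn": "apply_moves", "kwargs": {"commands": [[0,0,0,0,0,0],[0,0,0,0,0,0],[0,0,0,0,0,10],[0,0,0,0,0,10],[0,0,0,0,0,10],[0,0,0,0,0,10],[0,0,0,0,0,10],[0,0,0,0,0,10],[0,0,0,0,0,10],[0,0,0,0,0,10],[0,0,0,0,0,10],[0,0,0,0,0,0],[0,0,0,0,0,0]], "claw": 0.5}}

```text
clock: 33.7
position: [0.5006, 0.2189, 0.029]
eef_rot: [0.0, 0.979, 0.206, -0.0]
ft_force: [-0.4, -0.3, 1.1]
gripper_width: 0.0471
grip_force: 0.0
```

Request:
{"fn": "apply_moves", "kwargs": {"commands": [[0,0,0,0,0,0],[0,0,0,0,0,0],[0,0,0,0,0,0],[0,0,0,0,0,0],[0,0,0,0,0,0]], "claw": 0, "squeeze": 10}}

```text
clock: 34.33
position: [0.5006, 0.2189, 0.029]
eef_rot: [0.0, 0.979, 0.205, -0.0]
ft_force: [-0.0, -0.4, -0.6]
gripper_width: 0.0236
grip_force: 10.0
```

```bash
python3 -c "
from h import *
s=robot.state();print(s['gripper_width'],s['grip_force'])
go((.5437,-.227,.243),23.6)"
```

```text
0.02356699468152611 10.000096808653325
pos [0.5006 0.2189 0.029 ] yaw 23.62 tool shift mm [-139.2  425.8 -213.9] turn z 0.0 F [-0.  -0.4 -0.6] t 34.325 tilt 0.0
```

Request:
{"fn": "apply_moves", "kwargs": {"commands": [[0,0,-20,0,0,0],[0,0,-50,0,0,0],[0,0,-50,0,0,0],[0,0,-50,0,0,0],[0,0,-44,0,0,0],[-17.4,53.3,0,0,0,0],[-17.4,53.3,0,0,0,0],[-17.4,53.3,0,0,0,0],[-17.4,53.3,0,0,0,0],[-17.4,53.3,0,0,0,0],[-17.4,53.3,0,0,0,0],[-17.4,53.3,0,0,0,0],[-17.1,53.0,0,0,0,0],[0,0,0,0,0,0],[0,0,0,0,0,0],[0,0,0,0,0,0],[0,0,0,0,0,0]]}}

```text
clock: 36.45
position: [0.5442, -0.2259, 0.2435]
eef_rot: [0.0, 0.979, 0.206, 0.0]
ft_force: [0.6, 0.4, 0.1]
gripper_width: 0.0232
grip_force: 10.0
```

```bash
python3 -c "
from h import *
go((.5439,-.2272,.223),23.6)"
```

```text
pos [ 0.5442 -0.2259  0.2435] yaw 23.73 tool shift mm [-0.8  1.  20.5] turn z 0.1 F [0.6 0.4 0.1] t 36.45 tilt 0.04
```

Request:
{"fn": "apply_moves", "kwargs": {"commands": [[0,0,10,0,0,0],[0,0,4,0,0,0],[0,0,0,0,0,0],[0,0,0,0,0,0],[0,0,0,0,0,0]]}}

```text
clock: 37.08
position: [0.5442, -0.2273, 0.2294]
eef_rot: [0.0, 0.979, 0.205, 0.0]
ft_force: [0.3, 0.0, -0.1]
gripper_width: 0.0234
grip_force: 10.0
```

```bash
python3 -c "
from h import *
go((.5439,-.2272,.223),23.6)"
```

```text
pos [ 0.5442 -0.2273  0.2294] yaw 23.61 tool shift mm [-0.2 -0.2  6.4] turn z 0.0 F [ 0.3  0.  -0.1] t 37.075 tilt 0.04
```

Well placed. Lowering in small steps; the tip should be met at TCP ≈ .223.

Request:
{"fn": "apply_moves", "kwargs": {"commands": [[-0.2,-0.1,3,0,0,0],[0,0,2,0,0,0],[0,0,1.5,0,0,0],[0,0,1.5,0,0,0],[0,0,0,0,0,0]]}}

```text
clock: 37.7
position: [0.5438, -0.2271, 0.2209]
eef_rot: [-0.0, 0.979, 0.205, -0.0]
ft_force: [-0.2, -0.3, -0.1]
gripper_width: 0.0236
grip_force: 10.0
```

Request:
{"fn": "apply_moves", "kwargs": {"commands": [[0,0,1,0,0,0],[0,0,1,0,0,0],[0,0,1,0,0,0],[0,0,0,0,0,0]]}}

```text
clock: 38.2
position: [0.5437, -0.2272, 0.2179]
eef_rot: [-0.0, 0.979, 0.205, -0.0]
ft_force: [-0.8, 0.2, -0.5]
gripper_width: 0.0238
grip_force: 10.0
```

Request:
{"fn": "apply_moves", "kwargs": {"commands": [[0,0,1.5,0,0,0],[0,0,1.5,0,0,0],[0,0,1.5,0,0,0],[0,0,1.5,0,0,0],[0,0,0,0,0,0]]}}

```text
clock: 38.83
position: [0.5437, -0.2272, 0.2118]
eef_rot: [-0.0, 0.979, 0.205, -0.0]
ft_force: [-0.6, -0.9, -0.7]
gripper_width: 0.0229
grip_force: 10.0
```

Request:
{"fn": "apply_moves", "kwargs": {"commands": [[0,0,2,0,0,0],[0,0,2,0,0,0],[0,0,2,0,0,0],[0,0,2,0,0,0],[0,0,0,0,0,0]]}}

```text
clock: 39.45
position: [0.5437, -0.2272, 0.2037]
eef_rot: [-0.0, 0.979, 0.205, -0.0]
ft_force: [-0.9, 1.0, -0.6]
gripper_width: 0.0235
grip_force: 10.0
```

Request:
{"fn": "apply_moves", "kwargs": {"commands": [[0,0,2,0,0,0],[0,0,2,0,0,0],[0,0,1.5,0,0,0],[0,0,1,0,0,0],[0,0,0.7,0,0,0],[0,0,0,0,0,0]]}}

```text
clock: 40.2
position: [0.5437, -0.2272, 0.197]
eef_rot: [0.0, 0.979, 0.205, -0.0]
ft_force: [-1.0, -1.1, 1.7]
gripper_width: 0.0236
grip_force: 10.0
```

Home at .197 with light contact. Releasing and retreating.

Request:
{"fn": "apply_moves", "kwargs": {"commands": [[0,0,0,0,0,0],[0,0,0,0,0,0],[0,0,0,0,0,0],[0,0,-10,0,0,0],[0,0,-30,0,0,0],[0,0,-40,0,0,0],[0,0,0,0,0,0],[0,0,0,0,0,0],[0,0,0,0,0,0]], "claw": 0.6}}

```text
clock: 41.32
position: [0.5433, -0.2269, 0.2749]
eef_rot: [-0.001, 0.979, 0.205, -0.001]
ft_force: [0.0, 0.1, -0.3]
gripper_width: 0.0566
grip_force: 0.0
```

```bash
python3 - <<'E'
from h import *
im=eyes.get_image('side')[:,:,::-1]
cv2.imwrite('pics/s5.png',cv2.resize(im[140:220,280:360],None,fx=6,fy=6,interpolation=cv2.INTER_CUBIC))
E
```

```text
(no output)
```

View pics/s5.png

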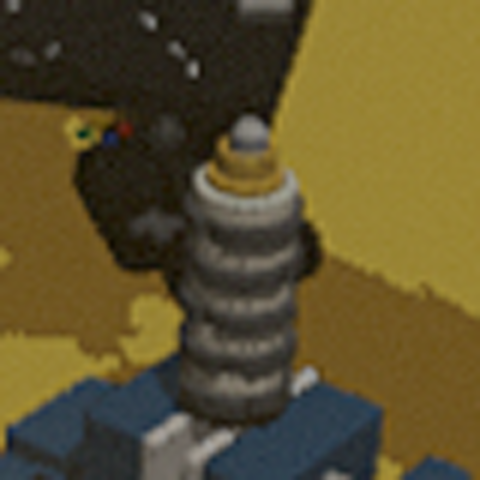

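The brass bush sits flange down on the white spacer at crop (247,165), with the journal showing above it and the gripper clear. Handing in.

```bash
python3 -c "
from rig import robot
print(robot.sign_off())"
```

```text
the job is handed in; nothing more can be done
None
```

The cutter, spacer and bush are threaded on the shaft in order, each down to its expected home height with only light contact, and the job was handed in at about 41 s; the hand-in gave no verdict.

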